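Unseat the plug of the bottle leak tester and hold it at the mark

TASK

The bottle in the leak tester has been tested and a colleague wants to lift it out. Swing the tester's red-knobbed latch aside, lift the clear lid by its black knob until it stands upright or further back, then draw the spring-loaded sealing plug back by its black grip until its pointer stands over the red clip on the scale. Keep holding it there against the spring: the job finishes while you hold it, with the bottle still lying in its saddles and everything else on the bench left where it is.

Things in the scene. Friction and masses are not known exactly. Their poses are not given: they have to be found in the camera images.
- tester: bench leak tester fixed to the bench, a grey and aluminium box 106 deep, 390 long, 108 mm high with its lid shut, clear front, round gauge on its left end. Origin: centre of its underside. x points from its front (robot side) to its back, y along it to the gauge end, z up; it can be turned about z. Wall tops are 98 mm above the bench; inside, 98 mm are free from front to back
- latch_knob (a point): centre of the red ball knob (25 mm) on the latch lever. It stands 31 mm out to the front of the lever on an 8 mm stalk along the tester's x, 49 mm before the front wall, so fingers pointing down can take or push it from its two sides along y. Latched, it stands 125 mm above the bench
- latch_pivot (a point): point on the latch lever's hinge axis (which lies along the tester's x), in the plane in which the red knob swings, 55 mm above the bench: the knob's centre turns about it at 70 mm radius. Fixed to the tester
- latch (a joint): angle of the latch lever, rad: 0 (to 0.08) = upright, its nose over the lid's lug so that the lid cannot lift; grows to 1.4 as the knob swings to the left (tester's +y) and down; swung well aside means over 0.8. Stiff hinge (about 1 N at the knob), the lever stays where it is left
- lid_knob (a point): centre of the black T-knob (a cylinder 22 mm thick, 30 mm long along the tester's y, flat ends) on an 8 mm stalk that stands out to the front from the lid's front edge, 35 mm before it; 104 mm above the bench with the lid shut. Pinched along the tester's y by fingers pointing down, it turns between the pads as the lid swings
- lid_hinge (a point): point on the lid's hinge axis (along the tester's y, at the top of the back wall, 104 mm above the bench) level with the black knob; the knob's centre turns about it at 142 mm radius. Fixed to the tester
- lid (a joint): angle of the lid, rad: 0 = shut, 1.57 = upright, 1.8 = as far back as it goes. Friction hinges: about 2 N at the knob; it stays where it is left
- plug_grip (a point): middle of the black upright grip (22 mm cylinder, top 17 mm higher) on the plug's slide, inside the tester on its middle line, 76 mm above the bench. The slide block's top, 62 x 34 mm in x, y, is 48 mm above the bench; the pointer's upright plate is 27 mm before the grip. The right end wall, 98 mm high, is 119 mm away at home. Drawn along the tester's -y
- plug (a joint): travel of the plug slide, m: 0 = home in the bottle's mouth, grows as it is drawn along the tester's -y, at most 0.06. The spring pulls it home with 4 N at the start plus 1 N for every 10 mm
- pointer (a point): tip of the thin black pointer (2.6 mm wide) that travels with the plug slide above the white scale rail along the inside of the front wall; at the same y, in the tester's frame, as plug_grip
- mark (a point): middle of the red clip (10 mm wide along y) on the white scale rail; its axes are those of the tester. The pointer stands over the clip when the two are less than 5 mm apart along y. It is set anew for each job, 22 to 45 mm of plug travel, and is to be left alone
- test_bottle: green 400 ml bottle, 46 x 68 x 198 mm, lying in the tester with its mouth to the plug (right); origin at the middle of its base, its z axis along the bottle. To be left in its saddles (within 12 mm)
- spanner: combination spanner lying on the bench, 159 mm long, 9 mm high; leave it alone
- driver: red-handled screwdriver lying on the bench, 190 mm long, 26 mm high; leave it alone
- pump_collar_1: loose pump collar on the bench, 28 mm across, 34 mm high; leave it alone
- pump_collar_2: loose pump collar on the bench, 28 mm across, 34 mm high; leave it alone
- pump_collar_3: loose pump collar on the bench, 28 mm across, 34 mm high; leave it alone
- pin_spare_1: steel spindle pin standing on the bench, 26 mm across its foot, 110 mm high; leave it alone
- pin_spare_2: steel spindle pin standing on the bench, 26 mm across its foot, 110 mm high; leave it alone
- pin_spare_3: steel spindle pin standing on the bench, 26 mm across its foot, 110 mm high; leave it alone

How it is judged:
On the way, in this order (a step that is already met when the one before it is completed fails the run):
1. the latch is swung well aside while the lid is still shut (value of joint latch above 0.8 rad and value of joint lid below 0.1 rad and value of joint plug below 0.01 m), for 0.1 s.
2. the lid stands open, about upright or further back, with the plug still home (value of joint lid above 1.4 rad and value of joint plug below 0.01 m), for 0.1 s.
3. the plug is drawn back so that its pointer is over the red clip, and held there for a second (y of pointer in the frame of mark between -0.005 and 0.005 m and contact force between the fingers and plug above 2 N), for 1 s.
At the end, for the whole second after the job is handed in: The robot still holds the plug slide against its spring (fingers press on it with more than 2 N), at rest, its pointer within 5 mm of the middle of the red clip; the latch is aside (over 0.8 rad), the lid stands open (over 1.4 rad) and the bottle lies in its saddles, within 12 mm of where it lay (all of step 3 and velocity of joint plug between -0.01 and 0.01 m/s and value of joint latch above 0.8 rad and value of joint lid above 1.4 rad and distance of test_bottle from where it was at the start of the episode below 0.012 m); the arm keeps its last pose, push and grip.
It fails at once if the bottle is pulled or knocked out of its saddles (distance of test_bottle from where it was at the start of the episode above 0.03 m).
It fails at once if the red clip is pushed along its scale (distance of mark from where it was at the start of the episode above 0.006 m).
It fails at once if a thing on the bench beside the tester is disturbed (distance of any of spanner, driver, pump_collar_1, pump_collar_2, pump_collar_3, pin_spare_1, pin_spare_2, pin_spare_3 from where it was at the start of the episode above 0.02 m).
It also fails if it takes over 54 s, if anything falls off the work surface, if the arm or the gripper's body presses on something with over 40 N, if the wrist force passes 120 N, or if a joint passes its speed limit or range.

ROBOT

A 6-joint arm with a two-finger parallel gripper is mounted at the origin on a cart in front of the work surface, level with it; the furniture and walls round the work are solid. World frame = base frame: x ahead of the robot, y to its left, z up, the work surface at z = 0. Lengths are in m, angles in rad, forces in N, time in s.
With the tool pointing down it reaches from about 0.35 to 0.725 m from the base axis. Payload 4.3 kg.
Tool frame: the origin (TCP) lies midway between the tips of the shut fingers; the grasp point (between the pads) lies 19 mm behind it (r.grip_point_offset is the z of the grasp point in the tool frame, in m); z points along the fingers, x is the direction in which the jaws open and shut, and the axes are right-handed (so a half turn about z gives the same grasp; the last joint's range is limited). The gripper opens to 85 mm and grips with 20 to 120 N. Pads are 22 mm wide; open, the fingers measure 114 mm over their backs; the gripper's body (76 mm by 85 mm) begins 54 mm behind the grasp point. The pads swing forward as they close: fully open they stand 13 mm farther back than shut.
Start: joints at [1.119, 0.377, 0.081, 1.274, 0, 1.46], TCP at [0.193, 0.542, 0.231] pointing down, gripper open.
Joint ranges: [-2.72, 2.72], [-0.84, 1.66], [-1.02, 1.22], [-1.77, 2.12], [-1.37, 1.28], [-3.14, 3.14]. Speed limits (rad/s): [2.57, 2.57, 3.14, 3.14, 3.14, 3.14].

INTERFACE

Orientations are given as a unit quaternion [w, x, y, z].
In Python, from bench import telemetry, eyes, r, spotter gives the robot as it stands. The module is installed in compiled form; this text tells all that it offers.
- The arm moves only by the tool servo_tool, never from a script. Its argument "steps" is a list of rows, each a list of 2 entries, a list of its own where there are three numbers: the shift along the tool's x, y, z in cm, then the turn about the tool's z in rad. In form: [[[x, y, z], spin], ...]. A call has 1 to 5 rows; each row shifts and turns the commanded pose from where the row before left it, along the tool's axes as they then stand; what a row does not reach is not made up. A row lasts 1/10 s, in which the tool goes at most 50 mm and 8.59 degrees, less where a joint would pass 70% of its speed; a pose out of reach is approached as far as the arm can. A call with a gripper value outside its range is refused whole. "fingers" is the closure in counts, from 0 (fully open) to 255 (shut), set as the call begins (left out, the last holds). The fingers move at their own pace and stop on an object; "squeeze" is the grip in N (left out, the last holds). Time passes only in rows, so rows that do not move let the fingers close. It gives the time, the measured TCP pose, the force and the opening at its end, in the units of the state.
- telemetry.read_state(): the state, without advancing time (a new reading comes with each control period).
- eyes.grab_frame(name): name is "side" or "top"; returns the picture (480x640x3 uint8, red, green, blue); there is no depth.
- eyes.calibration(name): a dict with "intrinsics" (3x3 intrinsics, pixels), "world_from_camera" (4x4, takes a point from camera to world coordinates). Camera axes: x right, y down, z forward; pixel columns grow to the right and rows downward; lengths in m; the calibration is good to about 2 mm. A picture is of the moment at which its call begins. calibration takes no time and is no camera call.
- r.close_job(): hands the job in, once; it reports no verdict.
Trained networks look in the newest picture that a camera, given by its name, has taken for a name from the list of things; names that differ only in an ending like _2 or _b are one class to them, and where a whole thing is asked for, a point or a joint stands for the part that bears it (a point fixed in the world has none). Each returns a list of dicts, best first, with "score" (0 to 1); they miss things now and then, are a little off and sometimes report something else, mostly with a low value. They report only what shows in the picture. A call takes as long as a camera call.
- spotter.trace(camera, query): "region" (480x640 bool, what is visible of it) and "bbox" ([left, top, right, bottom] in pixels, round what is visible of it).
The state is a dict: "clock": time; "joint_positions": joint angles; "dq": joint speeds; "effort": joint torques, N m; "ee_pos": TCP position; "tcp_rot": TCP orientation; "wrist_force": force on the tool from outside, world axes, zero at the start; "moment": the same for the moment, N m; "finger_gap": finger opening in m.
Only numpy, scipy, OpenCV 4.12 (cv2) and the standard library are available. Lean on these libraries where they do the work, as an engineer would, in place of code of your own. Each camera call takes 0.05 s, during which the arm holds its last target. There are 200 camera calls.

## Working session

There is one attempt and no reset: what is moved stays moved. The work goes in short steps, Python scripts to look and compute and a tool call to move; the robot and the scene stay as the last step left them, time stands still between calls to the robot, and variables do not carry over. Pictures are saved under pics/ and viewed, about 8 in all and at most 12, crops included, and the job is handed in when it is done.

Besides the shell and the picture viewer there is one more tool, called after "Request:" as name(argument=value, ...), one argument or row to a line, values as JSON. servo_tool: Moves the arm, as the interface text tells. Its arguments: {"type":"object","properties":{"steps":{"type":"array","items":{"type":"array"}},"fingers":{"type":"number"},"squeeze":{"type":"number"}},"required":["steps"]}

```bash
mkdir -p pics; cat > h.py <<'E'
import numpy as np, cv2
from bench import telemetry, eyes, r, spotter
def save(cam,fn):
    im=eyes.grab_frame(cam); cv2.imwrite('pics/'+fn,im[...,::-1]); return im
def ray(cam,px):
    c=eyes.calibration(cam);K=np.array(c['intrinsics']);T=np.array(c['world_from_camera'])
    d=T[:3,:3]@np.linalg.solve(K,[px[0],px[1],1.]);return T[:3,3],d/np.linalg.norm(d)
def atz(cam,px,z):
    o,d=ray(cam,px);return o+d*(z-o[2])/d[2]
def tri(p1,p2):
    (o1,d1),(o2,d2)=ray('top',p1),ray('side',p2)
    A=np.stack([d1,-d2],1);s=np.linalg.lstsq(A,o2-o1,rcond=None)[0]
    a,b=o1+d1*s[0],o2+d2*s[1];return (a+b)/2,np.linalg.norm(a-b)
def proj(cam,P):
    c=eyes.calibration(cam);K=np.array(c['intrinsics']);T=np.linalg.inv(np.array(c['world_from_camera']))
    q=K@(T[:3,:3]@np.array(P)+T[:3,3]);return q[:2]/q[2]
def find(cam,q):
    L=spotter.trace(cam,q)
    return [(round(float(x['score']),2),np.round(np.argwhere(x['region']).mean(0)[::-1],1),np.round(x['bbox'])) for x in L]
E
python3 - <<'E'
from h import *
s=telemetry.read_state();print(s['clock'],s['ee_pos'],s['tcp_rot'])
for c in('top','side'):
    save(c,c+'0.png');print(c,np.round(eyes.calibration(c)['world_from_camera'],3).tolist())
    for q in('latch_knob','lid_knob','plug_grip','pointer','mark','test_bottle','tester','pin_spare_1','driver','spanner','pump_collar_1'):
        print(c,q,find(c,q)[:3])
E
```

```text
0.0 [0.19243287 0.54113392 0.23035426] [ 5.08424969e-04  8.17065455e-01  5.76543987e-01 -9.01947654e-04]
top [[-0.028, -0.99, 0.136, 0.38], [-1.0, 0.027, -0.009, -0.058], [0.005, -0.136, -0.991, 1.143], [0.0, 0.0, 0.0, 1.0]]
top latch_knob [(0.59, array([357.4, 264.9]), array([352., 250., 362., 280.]))]
top lid_knob [(0.74, array([379.3, 230.4]), array([296., 202., 461., 274.]))]
top plug_grip [(0.66, array([233.5, 270.4]), array([228., 264., 241., 274.]))]
top pointer []
top mark []
top test_bottle [(0.44, array([233.2, 270.2]), array([225., 267., 241., 275.])), (0.18, array([216.7, 216.4]), array([207., 208., 224., 228.]))]
top tester [(0.6, array([372.4, 232.1]), array([276., 198., 472., 275.])), (0.36, array([233.5, 270.1]), array([228., 266., 241., 275.]))]
top pin_spare_1 [(0.58, array([224.1, 208.9]), array([219., 201., 234., 215.])), (0.58, array([216. , 216.4]), array([207., 205., 223., 226.]))]
top driver [(0.78, array([424.3, 297. ]), array([398., 281., 463., 323.]))]
top spanner [(0.54, array([344.4, 303.2]), array([316., 290., 370., 320.]))]
top pump_collar_1 [(0.55, arr
[... 483 characters left out ...]
64, array([391.6, 222.6]), array([375., 205., 426., 234.])), (0.63, array([307.9, 240.8]), array([248., 158., 371., 329.]))]
side pin_spare_1 [(0.95, array([248.4, 355.1]), array([239., 327., 261., 379.])), (0.6, array([220.1, 359.4]), array([215., 335., 227., 387.]))]
side driver [(0.84, array([395.4, 220.7]), array([374., 200., 432., 238.])), (0.29, array([307.9, 240.5]), array([250., 157., 373., 328.]))]
side spanner [(0.88, array([392.3, 283.2]), array([374., 256., 410., 310.]))]
side pump_collar_1 [(0.89, array([318.4, 382.8]), array([308., 370., 329., 394.])), (0.83, array([359.9, 405.9]), array([352., 394., 368., 415.])), (0.65, array([349. , 376.8]), array([342., 367., 355., 388.]))]
```

```bash
python3 - <<'E'
import cv2
a=cv2.imread('pics/top0.png')[180:340,200:500];cv2.imwrite('pics/t0c.png',cv2.resize(a,(800,427),interpolation=3))
a=cv2.imread('pics/side0.png')[120:430,200:450];cv2.imwrite('pics/s0c.png',cv2.resize(a,(484,600),interpolation=3))
E
```

```text
(no output)
```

View pics/t0c.png

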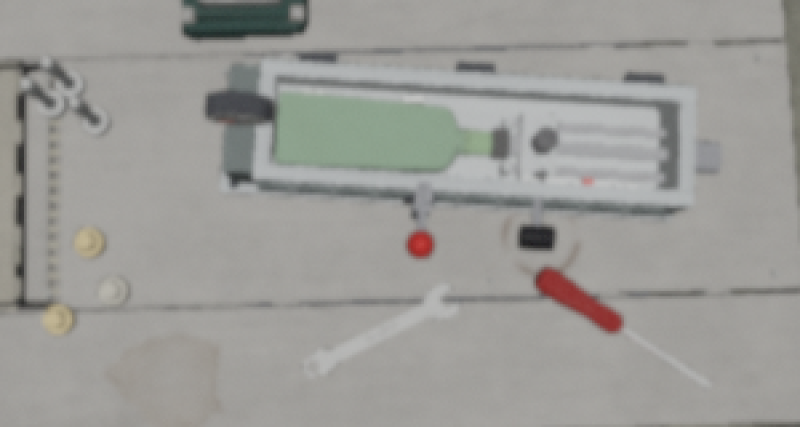

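View pics/s0c.png

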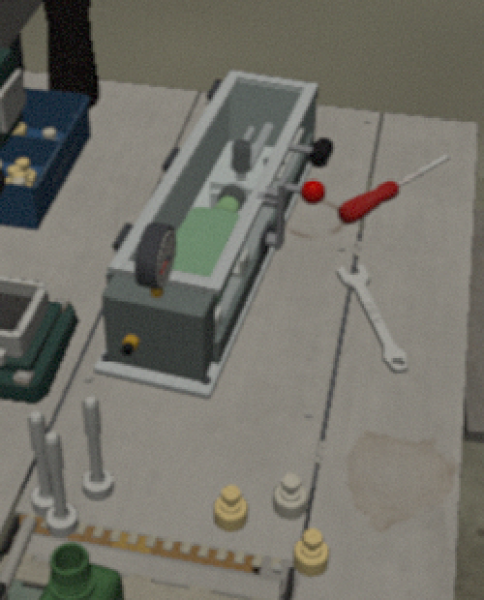

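The top view shows the red knob at about (357,271), the black lid knob at (401,269), the grip at (404,232) and the red clip at (420,248). The driver handle lies just in front of the lid knob. In the side view, the red knob is at (362,219) and the lid knob at (365,198).

```bash
python3 - <<'E'
from h import *
ims={c:cv2.imread(f'pics/{c}0.png').astype(int) for c in('top','side')}
def cen(c,box,f):
    l,t,r_,b=box;a=ims[c][t:b,l:r_];m=f(a);p=np.argwhere(m);return p.mean(0)[::-1]+[l,t],len(p)
red=lambda a:(a[...,2]-a[...,1]>60)
dark=lambda a:(a.max(-1)<75)
R=cen('top',(347,262,368,282),red),cen('side',(350,210,370,229),red);print(R)
D=cen('top',(392,262,411,276),dark),cen('side',(357,190,374,207),dark);print(D)
G=cen('top',(397,226,412,240),dark);print('grip',G)
M=cen('top',(412,243,428,253),lambda a:a[...,2]-a[...,1]>25);print('mark',M)
print('latch',tri(R[0][0],R[1][0]));print('lid',tri(D[0][0],D[1][0]))
print('grip',atz('top',G[0],.093));print('mark z.03,.06',atz('top',M[0],.03),atz('top',M[0],.06))
f=lambda x,y:(200+x*.375,180+y*.375)
A=[atz('top',f(*p),.103) for p in((262,60),(695,90),(240,187),(690,208))]
print(np.round(A,3))
print('yaw back',np.arctan2(*(A[0]-A[1])[:2]),'front',np.arctan2(*(A[2]-A[3])[:2]))
print('driver',[np.round(atz('top',f(*p),.013),3) for p in((545,280),(615,325),(705,383))],'spanner',[np.round(atz('top',f(*p),.005),3) for p in((445,300),(318,363))])
E
```

```text
((array([357.08955224, 271.08955224]), 67), (array([361.24489796, 217.95918367]), 98))
((array([400.58064516, 268.55913978]), 93), (array([364.08536585, 198.24390244]), 164))
grip (array([nan, nan]), 0)
mark (array([420.28571429, 247.42857143]), 7)
latch (array([ 0.44749757, -0.134873  ,  0.12860157]), np.float64(0.0015291706721736922))
lid (array([ 0.45347945, -0.23729361,  0.10606023]), np.float64(0.001277127936891713))
grip [nan nan nan]
mark z.03,.06 [ 0.50961265 -0.3024028   0.03      ] [ 0.50611822 -0.29581924  0.06      ]
[[ 0.616 -0.004  0.103]
 [ 0.578 -0.386  0.103]
 [ 0.503  0.018  0.103]
 [ 0.474 -0.375  0.103]]
yaw back 0.09749191512393621 front 0.074388439988277
driver [array([ 0.418, -0.261,  0.013]), array([ 0.374, -0.324,  0.013]), array([ 0.318, -0.405,  0.013])] spanner [array([ 0.402, -0.167,  0.005]), array([ 0.347, -0.045,  0.005])]<stdin>:4: RuntimeWarning: Mean of empty slice.
  ret = um.true_divide(
```

Request:
servo_tool(
  steps=[
    [[0, 0, 0], -0.13],
    [[0, 0, 0], -0.127],
    [[-2, 3.5, 0], 0],
    [[-3, 3.5, 0], 0],
    [[-3, 3.5, 0], 0],
  ],
  fingers=255,
  squeeze=40,
)

```text
clock: 1.7
ee_pos: [0.2914, 0.4525, 0.2313]
tcp_rot: [0.0, 0.736, 0.677, 0.0]
wrist_force: [0.9, 0.9, -0.1]
finger_gap: 0.0123
```

Request:
servo_tool(
  steps=[
    [[-4, 2, 0], 0],
    [[-4.5, 1.5, 0], 0],
    [[-4.5, 1.5, 0], 0],
    [[-4.5, 1.5, 0], 0],
    [[-4.5, 1.5, 0], 0],
  ],
)

```text
clock: 2.2
ee_pos: [0.3518, 0.2255, 0.2315]
tcp_rot: [0.0, 0.736, 0.677, 0.0]
wrist_force: [1.4, 0.2, 0.3]
finger_gap: -0.0
```

Request:
servo_tool(
  steps=[
    [[-4.5, 1.5, 0], 0],
    [[-4.5, 1.5, 0], 0],
    [[-4.5, 1.5, 0], 0],
    [[-4.5, 1.5, 0], 0],
    [[-4.5, 1.5, 0], 0],
  ],
)

```text
clock: 2.7
ee_pos: [0.4076, -0.0053, 0.2317]
tcp_rot: [0.0, 0.736, 0.676, 0.0]
wrist_force: [1.2, 0.5, 0.5]
finger_gap: -0.0002
```

Request:
servo_tool(
  steps=[
    [[-4.1, 1.25, 0], 0],
    [[-4.1, 1.25, 0], 0],
    [[-4.1, 1.25, 0], 0],
    [[-3, 0.5, 0], 0],
    [[0, 0, 0], 0],
  ],
)

```text
clock: 3.2
ee_pos: [0.4374, -0.163, 0.2312]
tcp_rot: [0.001, 0.738, 0.675, -0.0]
wrist_force: [0.6, 0.4, 0.2]
finger_gap: 0.0001
```

```bash
python3 - <<'E'
from h import *
s=telemetry.read_state();p=np.array(s['ee_pos']);print(p)
t=np.array([.444,-.174,.08])-p;print('tool shift',t@[.085,.9964,0]*100,t@[.9964,-.085,0]*100,-t[2]*100)
im=save('side','s1.png')[120:330,230:460];cv2.imwrite('pics/s1c.png',cv2.resize(im,(657,600),interpolation=3)[...,::-1])
E
```

```text
[ 0.43735621 -0.16298102  0.2312279 ]
tool shift -1.041459321252773 0.7556484399662107 15.122790032302053
```

View pics/s1c.png

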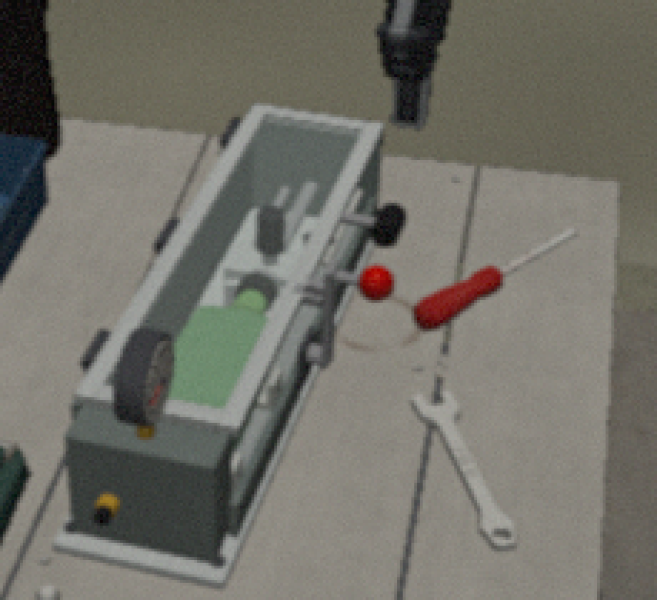

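The closed fingers hang above the bench, clear of both knobs. The red knob is at crop (376,282) and the grip at (270,228), which is pixel (324,200). I'll descend to the right of the red knob.

Request:
servo_tool(
  steps=[
    [[-1, 0.8, 2], 0],
    [[0, 0, 4], 0],
    [[0, 0, 4], 0],
    [[0, 0, 4], 0],
    [[0, 0, 1], 0],
  ],
)

```text
clock: 3.75
ee_pos: [0.4458, -0.1702, 0.0827]
tcp_rot: [0.003, 0.736, 0.677, 0.001]
wrist_force: [0.9, -1.7, 3.5]
finger_gap: 0.0002
```

Request:
servo_tool(
  steps=[
    [[0, 0, 0], 0],
    [[1, 0, 0], 0],
    [[1.5, 0, 0], 0],
    [[1.5, 0, 0], 0],
    [[1.5, 0, 0], 0],
  ],
)

```text
clock: 4.25
ee_pos: [0.4482, -0.1135, 0.0815]
tcp_rot: [-0.0, 0.736, 0.677, -0.0]
wrist_force: [-0.6, -2.8, -3.1]
finger_gap: 0.0002
```

Request:
servo_tool(
  steps=[
    [[1, 0, 0.2], 0],
    [[1, 0, 0.2], 0],
    [[0.7, 0, 0], 0],
    [[0.4, 0, 0], 0],
    [[0, 0, 0], 0],
  ],
)

```text
clock: 4.75
ee_pos: [0.4497, -0.0981, 0.0756]
tcp_rot: [0.01, 0.739, 0.674, -0.015]
wrist_force: [-0.0, -47.8, -30.1]
finger_gap: -0.0003
```

```bash
python3 - <<'E'
from h import *
print(telemetry.read_state()['ee_pos'])
im=save('side','s2.png');b=im.astype(int)
l,t=335,195
m=np.argwhere((b[t:250,l:385,0]-b[t:250,l:385,1])>60);print('redpix',m.mean(0)[::-1]+[l,t],len(m))
k=np.array([.4475,-.1349]);Y=np.array([.085,.9964])
for th in(.6,.8,.9,1,1.1,1.2): print(th,proj('side',[*(k+Y*.07*np.sin(th)),.057+.07*np.cos(th)]))
im=im[120:330,230:460];cv2.imwrite('pics/s2c.png',cv2.resize(im,(657,600),interpolation=3)[...,::-1])
E
```

```text
[ 0.44973326 -0.09814811  0.07556474]
redpix [375.57425743 231.56435644] 101
0.6 [355.57181618 235.84787548]
0.8 [353.96314154 243.09978967]
0.9 [353.22850203 246.82873868]
1 [352.55229157 250.56737821]
1.1 [351.94250727 254.27113086]
1.2 [351.40619756 257.89607415]
```

View pics/s2c.png

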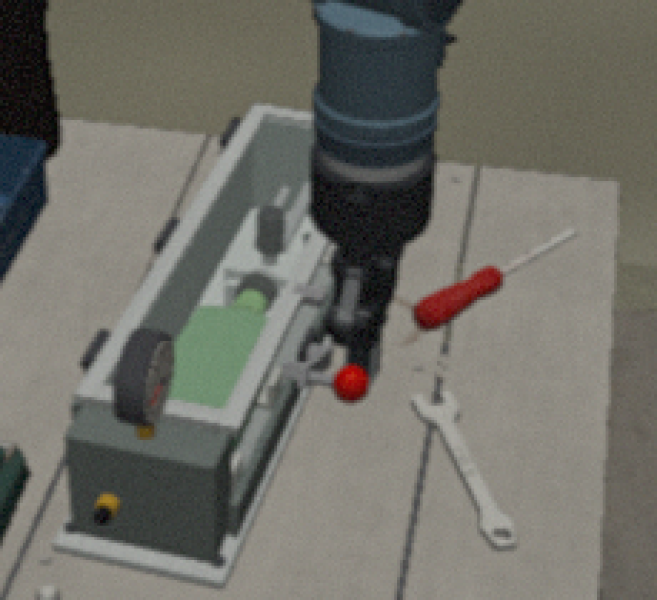

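The red knob now sits at pixel (353,254), which gives a latch angle of about 1.1 rad, so it is well aside. The high push is the knob jamming against the finger side, so I'll back off and rise.

Request:
servo_tool(
  steps=[
    [[-1, 0, 0], 0],
    [[-1.5, 0, 0], 0],
    [[-0.5, 0, -3], 0],
    [[-1, 0, -4.5], 0],
    [[-2, 0, -4], 0],
  ],
  fingers=60,
)

```text
clock: 5.3
ee_pos: [0.4453, -0.1421, 0.1935]
tcp_rot: [-0.001, 0.736, 0.677, 0.0]
wrist_force: [1.5, -1.4, 0.2]
finger_gap: 0.0651
```

```bash
python3 - <<'E'
from h import *
s=telemetry.read_state();p=np.array(s['ee_pos']);print(p,s['finger_gap'],s['wrist_force'])
q=s['tcp_rot'];a=2*np.arctan2(q[2],q[1]);print('ang',a)
x=np.array([np.cos(a),np.sin(a),0]);y=np.array([np.sin(a),-np.cos(a),0])
for t in([.4535,-.2373,.2],[.4535,-.2373,.086]):
  d=np.array(t)-p;print('shift',d@x*100,d@y*100,-d[2]*100)
im=save('side','s3.png')
b=im.astype(int)
l,t=335,210
m=np.argwhere((b[t:270,l:365,0]-b[t:270,l:365,1])>60);print('redpix',m.mean(0)[::-1]+[l,t],len(m))
E
```

```text
[ 0.44526738 -0.14213766  0.1934636 ] 0.06511269916659652 [ 1.4631287  -1.44440541  0.20282822]
ang 1.4884306187361471
shift -9.416241160609879 1.6033968144856667 -0.6536403216372277
shift -9.416241160609879 1.6033968144856667 10.746359678362774
redpix [351.62857143 257.95238095] 105
```

Request:
servo_tool(
  steps=[
    [[-3, 0.5, 0], 0],
    [[-3.5, 0.6, 0], 0],
    [[-2.9, 0.5, 0], 0],
    [[0, 0, 0], 0],
    [[0, 0, 0], 0],
  ],
)

```text
clock: 5.85
ee_pos: [0.4539, -0.2382, 0.1918]
tcp_rot: [-0.001, 0.737, 0.676, 0.0]
wrist_force: [0.5, 1.4, -0.4]
finger_gap: 0.0656
```

```bash
python3 - <<'E'
from h import *
s=telemetry.read_state();p=np.array(s['ee_pos']);print(p,s['finger_gap'])
q=s['tcp_rot'];a=2*np.arctan2(q[2],q[1])
x=np.array([np.cos(a),np.sin(a),0]);y=np.array([np.sin(a),-np.cos(a),0])
d=np.array([.4535,-.2373,.083])-p;print('shift',d@x*100,d@y*100,-d[2]*100)
im=save('top','t4.png')[180:340,320:480];cv2.imwrite('pics/t4c.png',cv2.resize(im,(600,600),interpolation=3)[...,::-1])
E
```

```text
[ 0.45392071 -0.23819692  0.19181191] 0.06559610133831525
shift 0.08578853999242664 -0.049546864176216676 10.88119146343074
```

View pics/t4c.png

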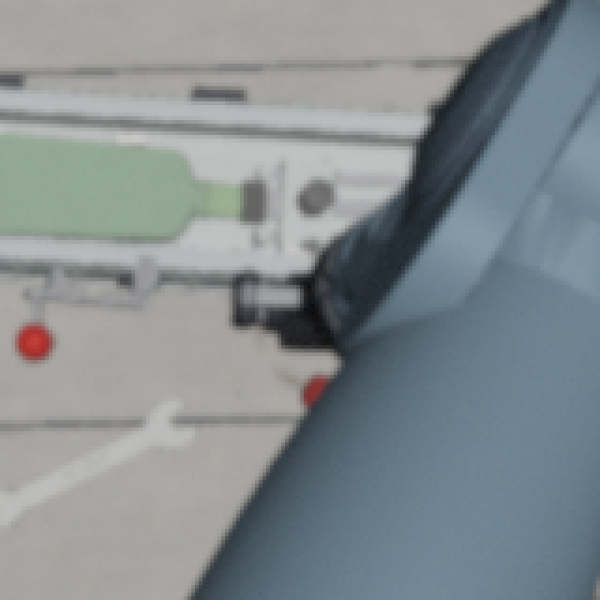

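The latch lever lies over to the left, with the red knob at crop (35,343). The grip's top is at crop (317,196), pixel (404.5,232.3). The fingers are above the lid knob, so I'll descend and grip it.

Request:
servo_tool(
  steps=[
    [[0, 0, 3.5], 0],
    [[0, 0, 3.5], 0],
    [[0, 0, 3], 0],
    [[0, 0, 0.9], 0],
    [[0, 0, 0], 0],
  ],
)

```text
clock: 6.4
ee_pos: [0.4528, -0.2371, 0.0822]
tcp_rot: [-0.002, 0.736, 0.677, -0.0]
wrist_force: [-0.5, 0.6, -0.2]
finger_gap: 0.0655
```

Request:
servo_tool(
  steps=[
    [[0, 0, 0], 0],
    [[0, 0, 0], 0],
    [[0, 0, 0], 0],
    [[0, 0, 0], 0],
    [[0, 0, 0], 0],
  ],
  fingers=255,
  squeeze=40,
)

```text
clock: 6.9
ee_pos: [0.4556, -0.2379, 0.0853]
tcp_rot: [0.001, 0.736, 0.677, 0.002]
wrist_force: [0.7, 7.6, 7.6]
finger_gap: 0.0296
```

Request:
servo_tool(
  steps=[
    [[0, 0.08, -1.52], 0],
    [[0, 0.24, -1.5], 0],
    [[0, 0.4, -1.46], 0],
    [[0, 0.56, -1.41], 0],
    [[0, 0.7, -1.34], 0],
  ],
)

```text
clock: 7.4
ee_pos: [0.4737, -0.2395, 0.1561]
tcp_rot: [-0.001, 0.736, 0.677, 0.001]
wrist_force: [3.4, 2.0, -7.4]
finger_gap: 0.0294
```

Request:
servo_tool(
  steps=[
    [[0, 0.84, -1.26], 0],
    [[0, 0.97, -1.17], 0],
    [[0, 1.09, -1.06], 0],
    [[0, 1.2, -0.93], 0],
    [[0, 1.29, -0.8], 0],
  ],
)

```text
clock: 7.9
ee_pos: [0.526, -0.2442, 0.2079]
tcp_rot: [-0.002, 0.737, 0.676, -0.001]
wrist_force: [-1.9, 1.3, -5.0]
finger_gap: 0.0298
```

Request:
servo_tool(
  steps=[
    [[0, 1.37, -0.66], 0],
    [[0, 1.43, -0.51], 0],
    [[0, 1.48, -0.35], 0],
    [[0, 1.51, -0.19], 0],
    [[0, 1.52, -0.03], 0],
  ],
)

```text
clock: 8.4
ee_pos: [0.5994, -0.251, 0.226]
tcp_rot: [-0.001, 0.737, 0.676, -0.001]
wrist_force: [-3.6, 1.8, -0.7]
finger_gap: 0.029
```

Request:
servo_tool(
  steps=[
    [[0, 0.6, 0.03], 0],
    [[0, 0.6, 0.05], 0],
    [[0, 0, 0], 0],
    [[0, 0, 0], 0],
    [[0, 0, 0], 0],
  ],
)

```text
clock: 8.9
ee_pos: [0.6124, -0.2523, 0.225]
tcp_rot: [0.0, 0.736, 0.677, 0.001]
wrist_force: [-0.8, 3.5, 4.6]
finger_gap: 0.0291
```

```bash
python3 - <<'E'
from h import *
s=telemetry.read_state();print(s['ee_pos'],s['wrist_force'])
im=save('side','s5.png')[60:330,200:460];cv2.imwrite('pics/s5c.png',cv2.resize(im,(578,600),interpolation=3)[...,::-1])
E
```

```text
[ 0.61244258 -0.25226688  0.22499009] [-0.77404417  3.54059156  4.59777844]
```

View pics/s5c.png

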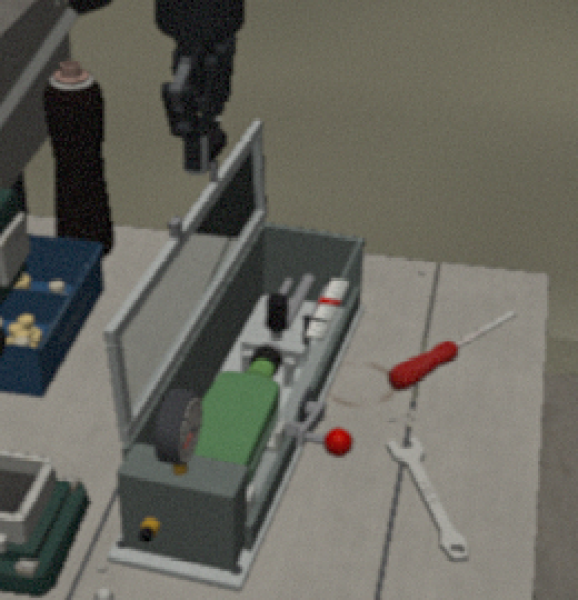

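The lid stands upright, just past vertical. The plug is still home: grip at crop (276,313), red clip at (330,301). The bottle is lying in place. I'll release, rise and re-measure.

Request:
servo_tool(
  steps=[
    [[0, 0, 0], 0],
    [[0, 0, 0], 0],
    [[0, 0, 0], 0],
    [[0, 0, -3], 0],
    [[0, 0, -4], 0],
  ],
  fingers=60,
)

```text
clock: 9.45
ee_pos: [0.6108, -0.2523, 0.2923]
tcp_rot: [-0.003, 0.737, 0.676, -0.001]
wrist_force: [1.9, -0.1, 0.7]
finger_gap: 0.0651
```

Request:
servo_tool(
  steps=[
    [[0, -3, -1], 0],
    [[0, -4, 0], 0],
    [[0, -4, 0], 0],
    [[0, -4, 0], 0],
    [[0, -4, 0], 0],
  ],
)

```text
clock: 9.95
ee_pos: [0.4214, -0.2367, 0.3043]
tcp_rot: [0.001, 0.736, 0.676, -0.0]
wrist_force: [0.6, -0.8, -0.4]
finger_gap: 0.0653
```

```bash
python3 - <<'E'
from h import *
s=telemetry.read_state();print(s['ee_pos'],s['finger_gap'])
b=save('side','s6.png').astype(int)
l,t=335,180;a=b[t:212,l:362];m=np.argwhere(a[...,0]-a[...,1]>60);ms=m.mean(0)[::-1]+[l,t];print('mark side',ms,len(m))
l,t=316,185;a=b[t:216,l:334];m=np.argwhere(a.max(-1)<50);print('dark grip',m.mean(0)[::-1]+[l,t],m.min(0)[::-1]+[l,t],m.max(0)[::-1]+[l,t],len(m))
mt=(420.3,247.4)
M,e=tri(mt,ms);print('mark',M,e)
print('grip side mid',[atz('side',m.mean(0)[::-1]+[l,t],z) for z in(.07,.076,.08)])
print('grip tri top',tri((404.5,232.3),(324.6,193.1)),atz('top',(404.5,232.3),.093))
for q in('plug_grip','mark','pointer','lid_knob','latch_knob'):print(q,find('side',q)[:2])
im=b[150:260,290:400].astype(np.uint8);cv2.imwrite('pics/s6c.png',cv2.resize(im,(600,600),interpolation=3)[...,::-1])
E
```

```text
[ 0.42142219 -0.23665104  0.30429021] 0.06526899667758093
mark side [347.85714286 195.0952381 ] 21
dark grip [323.72340426 199.18439716] [316 185] [328 209] 141
mark [ 0.49997329 -0.29326742  0.07271766] 0.00942058990697577
grip side mid [array([ 0.54397306, -0.26974592,  0.07      ]), array([ 0.54233242, -0.26079268,  0.076     ]), array([ 0.54123867, -0.25482386,  0.08      ])]
grip tri top (array([ 0.53897046, -0.25243952,  0.09707524]), np.float64(0.0004908385317791964)) [ 0.53934192 -0.25321319  0.093     ]
plug_grip [(0.74, array([325.4, 207.3]), array([307., 186., 342., 227.]))]
mark []
pointer [(0.85, array([325.1, 207.8]), array([305., 182., 341., 231.]))]
lid_knob [(0.86, array([283. , 183.7]), array([248., 115., 323., 259.]))]
latch_knob [(0.87, array([342.9, 254.7]), array([330., 241., 356., 265.]))]
```

View pics/s6c.png

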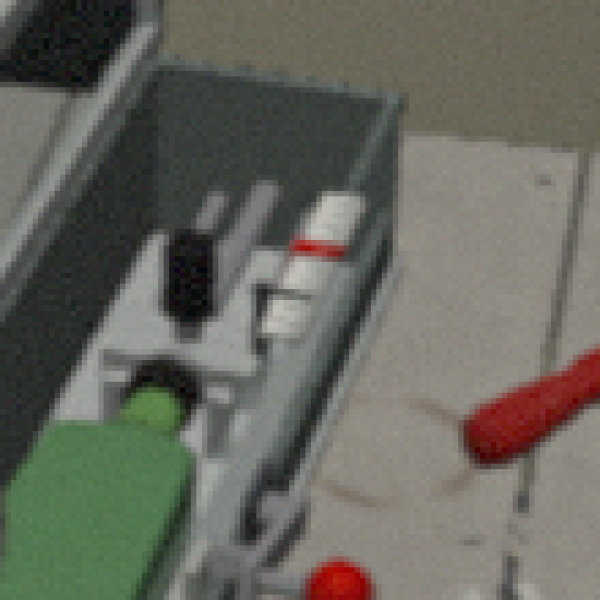

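The side crop shows the grip at (190,272), the pointer near (262,290) on the white rail and the clip at (318,248). For a clear top view of the clip, I'll move the arm aside to the left.

Request:
servo_tool(
  steps=[
    [[4, 0, 0], 0],
    [[4.8, 0, 0], 0],
    [[4.8, 0, 0], 0],
    [[4.8, 0, 0], 0],
    [[4.5, 0, 0], 0],
  ],
  fingers=110,
)

```text
clock: 10.75
ee_pos: [0.4439, -0.0062, 0.3046]
tcp_rot: [0.0, 0.736, 0.677, 0.001]
wrist_force: [0.5, -0.3, 0.5]
finger_gap: 0.0488
```

```bash
python3 - <<'E'
from h import *
s=telemetry.read_state();print(s['ee_pos'],s['finger_gap'])
b=save('top','t7.png').astype(int)
l,t=408,238;a=b[t:260,l:435];m=np.argwhere(a[...,0]-a[...,1]>45);mt=m.mean(0)[::-1]+[l,t];print('mark top',mt,len(m))
print('mark',tri(mt,(347.9,195.2)))
Y=np.array([.085,.9964]);X=np.array([.9964,-.085])
for z in(.04,.05,.06,.07):
  P=atz('top',mt,z)[:2];S=atz('side',(347.9,195.2),z)[:2];print(z,'mark Y top',P@Y,'side',S@Y,'X',P@X,S@X,'pointer side',atz('side',(338,203.2),z)[:2]@Y)
print('grip Y',np.array([.539,-.2528])@Y)
im=b[190:300,320:470].astype(np.uint8);cv2.imwrite('pics/t7c.png',cv2.resize(im,(800,587),interpolation=3)[...,::-1])
E
```

```text
[ 0.44391879 -0.00624574  0.30457602] 0.04880695388969089
mark top [419.8125  250.71875] 32
mark (array([ 0.49576461, -0.29131433,  0.07349992]), np.float64(0.0017378001304926484))
0.04 mark Y top -0.2549731866050969 side -0.29869261799587443 X 0.5238683310286424 0.5289694575698445 pointer side -0.26038980004329415
0.05 mark Y top -0.2528940649948062 side -0.28360162661139243 X 0.522596148211175 0.5256532269723 pointer side -0.24583932930639757
0.06 mark Y top -0.25081494338451554 side -0.2685106352269105 X 0.5213239653937074 0.5223369963747555 pointer side -0.2312888585695012
0.07 mark Y top -0.24873582177422476 side -0.25341964384242827 X 0.5200517825762399 0.519020765777211 pointer side -0.2167383878326044
grip Y -0.20607492
```

View pics/t7c.png

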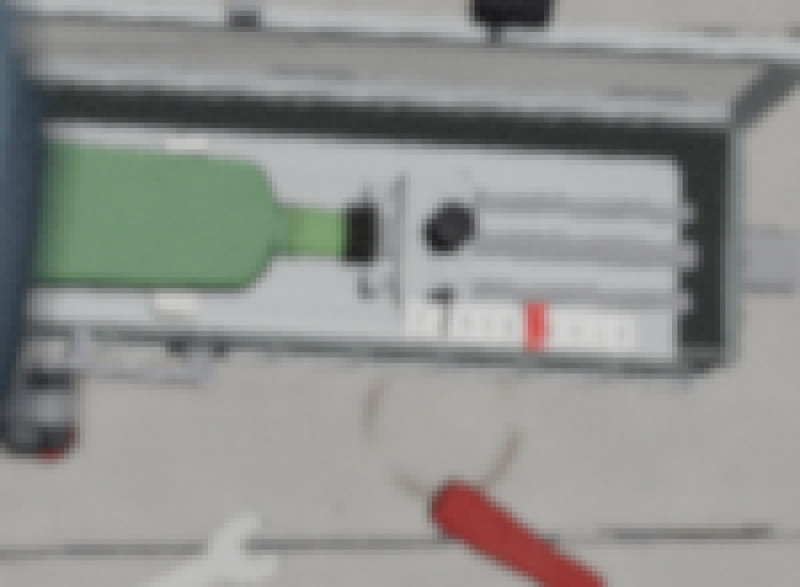

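The top view is clear now: clip at crop (537,327), pointer at (445,320), grip at (448,228) and the plug's black head at (362,233).

```bash
python3 - <<'E'
from h import *
f=lambda x,y:(320+x/5.333,190+y/5.333)
Y=np.array([.085,.9964]);X=np.array([.9964,-.085])
T=lambda P:np.round([P[:2]@X,P[:2]@Y],4)
print('cap',tri(f(362,233),(320.2,217.8)))
for z in(.06,.065,.07,.075):print(z,'mark',T(atz('top',f(537,327),z)),'ptr',T(atz('top',f(445,318),z)))
G=atz('top',f(449,227),.093);print('grip',T(G),G)
for e in [((128,740),(130,45)),]:pass
# wall line yaw checks (z .098)
a,b=atz('top',f(30,325),.098),atz('top',f(730,362),.098);print('yaw',np.arctan2(*(a-b)[:2]))
a,b=atz('top',f(410,303),.065),atz('top',f(680,305+10),.065);print('rail',np.arctan2(*(a-b)[:2]))
s=telemetry.read_state();p=np.array(s['ee_pos']);q=s['tcp_rot'];a=2*np.arctan2(q[2],q[1])
x=np.array([np.cos(a),np.sin(a),0]);y=np.array([np.sin(a),-np.cos(a),0]);print('ang',a)
d=G-p;print('shift',d@x*100,d@y*100)
E
```

```text
cap (array([ 0.54196347, -0.21916855,  0.05629234]), np.float64(0.0012271319758650962))
0.06 mark [ 0.52  -0.253] ptr [ 0.5217 -0.211 ]
0.065 mark [ 0.5194 -0.2519] ptr [ 0.5211 -0.2101]
0.07 mark [ 0.5187 -0.2509] ptr [ 0.5204 -0.2093]
0.075 mark [ 0.5181 -0.2498] ptr [ 0.5198 -0.2084]
grip [ 0.5582 -0.2058] [ 0.53872707 -0.25245245  0.093     ]
yaw 0.08060403331867465
rail 0.0721680205620417
ang 1.4938611670103055
shift -24.43627897980103 11.407311527030492
```

Request:
servo_tool(
  steps=[
    [[-4.4, 2, 0], 0],
    [[-4.4, 2.2, 0], 0],
    [[-4.4, 2.2, 0], 0],
    [[-4.4, 2.2, 0], 0],
    [[-4.4, 2.2, 0], 0],
  ],
)

```text
clock: 11.3
ee_pos: [0.5333, -0.2391, 0.304]
tcp_rot: [0.001, 0.736, 0.677, 0.0]
wrist_force: [0.8, 0.8, -0.8]
finger_gap: 0.0489
```

Request:
servo_tool(
  steps=[
    [[-2.4, 0.6, 0], 0],
    [[0, 0, 2.5], 0],
    [[0, 0, 4], 0],
    [[0, 0, 4], 0],
    [[0, 0, 0], 0],
  ],
)

```text
clock: 11.8
ee_pos: [0.5317, -0.2587, 0.192]
tcp_rot: [-0.007, 0.736, 0.677, -0.002]
wrist_force: [-0.4, 0.6, -0.2]
finger_gap: 0.0488
```

```bash
python3 - <<'E'
from h import *
s=telemetry.read_state();p=np.array(s['ee_pos']);q=s['tcp_rot'];a=2*np.arctan2(q[2],q[1]);print(p,a,s['finger_gap'])
x=np.array([np.cos(a),np.sin(a),0]);y=np.array([np.sin(a),-np.cos(a),0])
d=np.array([.5387,-.2525,.066])-p;print('shift',d@x*100,d@y*100,-d[2]*100)
im=save('side','s8.png')[60:260,240:440];cv2.imwrite('pics/s8c.png',cv2.resize(im,(600,600),interpolation=3)[...,::-1])
E
```

```text
[ 0.53172853 -0.25874242  0.19199235] 1.4865155297667618 0.04875346111225746
shift 0.680712948095634 0.6421232673645483 12.59923472096255
```

View pics/s8c.png

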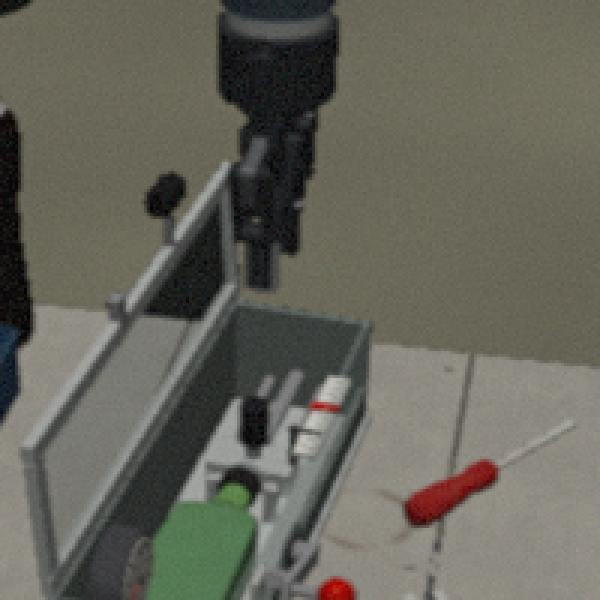

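The gripper hangs in front of the lid, above the grip at crop (253,420). The lid is still upright and its knob is clear. I'll correct the position by 7 and 6 mm, then descend and close.

Request:
servo_tool(
  steps=[
    [[0.7, 0.6, 2], 0],
    [[0, 0, 3.5], 0],
    [[0, 0, 3.5], 0],
    [[0, 0, 2.6], 0],
    [[0, 0, 1], 0],
  ],
)

```text
clock: 12.35
ee_pos: [0.5431, -0.2551, 0.0734]
tcp_rot: [0.0, 0.736, 0.677, 0.0]
wrist_force: [-0.7, 0.2, 0.6]
finger_gap: 0.0488
```

Request:
servo_tool(
  steps=[
    [[0, 0, 0], 0],
    [[0, 0, 0], 0],
    [[0, 0, 0], 0],
    [[0, 0, 0], 0],
    [[0, 0, 0], 0],
  ],
  fingers=255,
  squeeze=60,
)

```text
clock: 12.85
ee_pos: [0.5439, -0.2547, 0.0759]
tcp_rot: [0.002, 0.736, 0.677, 0.002]
wrist_force: [0.5, 3.2, 6.1]
finger_gap: 0.0196
```

The gap of 19.6 mm and a tool height of 76 mm suggest only the top rim of the grip is held, about 5 mm too far back. I'll regrasp lower and centred.

Request:
servo_tool(
  steps=[
    [[0, 0, 0], 0],
    [[0, 0, 0], 0],
    [[0, 0, 0], 0],
    [[0.2, -0.5, 0.4], 0],
    [[0, 0, 0.6], 0],
  ],
  fingers=110,
)

```text
clock: 13.35
ee_pos: [0.5364, -0.2521, 0.0631]
tcp_rot: [-0.0, 0.737, 0.676, -0.0]
wrist_force: [-0.1, 0.2, -0.0]
finger_gap: 0.0487
```

Request:
servo_tool(
  steps=[
    [[0, 0, 0], 0],
    [[0, 0, 0], 0],
  ],
)

```text
clock: 13.55
ee_pos: [0.5366, -0.2521, 0.0629]
tcp_rot: [-0.0, 0.736, 0.676, -0.0]
wrist_force: [-0.2, -0.5, 0.6]
finger_gap: 0.0481
```

```bash
python3 - <<'E'
from h import *
s=telemetry.read_state();p=np.array(s['ee_pos']);q=s['tcp_rot'];a=2*np.arctan2(q[2],q[1]);print(p,a,s['finger_gap'],s['wrist_force'])
x=np.array([np.cos(a),np.sin(a),0]);y=np.array([np.sin(a),-np.cos(a),0])
d=np.array([.5387,-.2525,.064])-p;print('shift',d@x*100,d@y*100,-d[2]*100)
im=save('side','s9.png')[150:260,290:400];cv2.imwrite('pics/s9c.png',cv2.resize(im,(600,600),interpolation=3)[...,::-1])
E
```

```text
[ 0.53657584 -0.25205157  0.06286312] 1.4858971393938043 0.04813289217810423 [-0.18327473 -0.47018286  0.64651238]
shift -0.026669107084940746 0.2154538844071086 -0.11368803578517273
```

View pics/s9c.png

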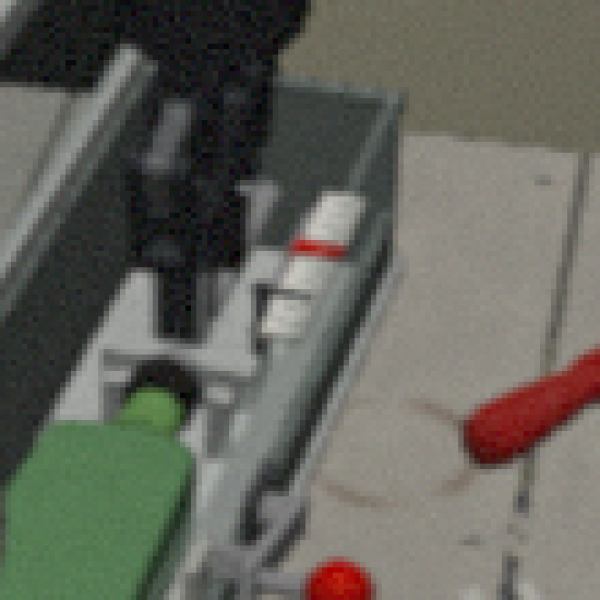

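The plug is still home, with its pointer at crop (268,290) and the clip at (318,248). The fingers straddle the grip low enough, so I'll close.

Request:
servo_tool(
  steps=[
    [[0, 0.1, 0], 0],
    [[0, 0, 0], 0],
    [[0, 0, 0], 0],
    [[0, 0, 0], 0],
    [[0, 0, 0], 0],
  ],
  fingers=255,
  squeeze=60,
)

```text
clock: 14.1
ee_pos: [0.5384, -0.2534, 0.0639]
tcp_rot: [0.001, 0.737, 0.676, -0.0]
wrist_force: [-1.3, -6.3, 2.2]
finger_gap: 0.0205
```

Request:
servo_tool(
  steps=[
    [[-0.7, 0, 0], 0],
    [[-0.9, 0, 0], 0],
    [[-0.9, 0, 0], 0],
    [[-0.9, 0, 0], 0],
    [[-0.7, 0, 0], 0],
  ],
)

```text
clock: 14.6
ee_pos: [0.535, -0.2901, 0.0638]
tcp_rot: [-0.002, 0.736, 0.677, 0.003]
wrist_force: [-0.2, 9.5, 7.7]
finger_gap: 0.0202
```

Request:
servo_tool(
  steps=[
    [[0, 0, 0], 0],
    [[0, 0, 0], 0],
    [[0, 0, 0], 0],
  ],
)

```text
clock: 14.9
ee_pos: [0.535, -0.2901, 0.0638]
tcp_rot: [-0.002, 0.736, 0.677, 0.003]
wrist_force: [0.6, 7.2, 7.7]
finger_gap: 0.0201
```

```bash
python3 - <<'E'
from h import *
s=telemetry.read_state();p=np.array(s['ee_pos']);print(p,s['finger_gap'],s['wrist_force'],(p-[.5384,-.2534,0])[:2]@[.085,.9964])
im=save('side','s10.png')[160:230,310:380];cv2.imwrite('pics/s10c.png',cv2.resize(im,(600,600),interpolation=3)[...,::-1])
E
```

```text
[ 0.53497818 -0.29006041  0.06382788] 0.02012866466768018 [0.55775905 7.16998372 7.66189678] -0.03681928668118808
```

View pics/s10c.png

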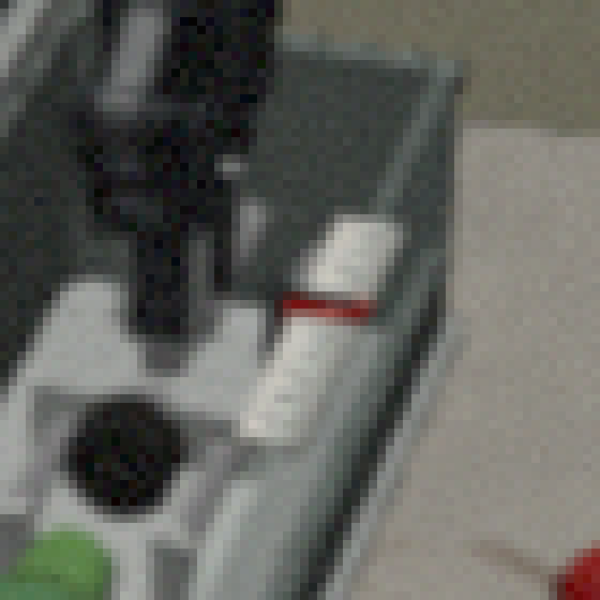

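The pointer's dark line appears at the far edge of the clip, at crop y≈297 against the clip's 306. It stands a few mm above the rail, so the view carries parallax. I'll check it numerically.

```bash
python3 - <<'E'
from h import *
Y=np.array([.085,.9964])
a=cv2.imread('pics/t7.png').astype(int)
np.set_printoptions(linewidth=200)
print('top gray rows 246-255 cols 396-426')
for r_ in range(244,256):print(r_,a[r_,398:426].mean(-1).astype(int))
print('R-G');
for r_ in range(246,256):print(r_,(a[r_,414:426,2]-a[r_,414:426,1]))
b=cv2.imread('pics/s10.png').astype(int)
print('side gray');
for r_ in range(190,200):print(r_,b[r_,341:357].mean(-1).astype(int),(b[r_,341:357,2]-b[r_,341:357,1]))
c=cv2.imread('pics/s6.png').astype(int)
for r_ in range(198,210):print(r_,c[r_,333:348].mean(-1).astype(int))
for z in(.072,.0765):print(z,[round(atz('side',p,z)[:2]@Y,4) for p in((338,203.2),(348.5,194.5),(348.2,195.6))])
E
```

```text
top gray rows 246-255 cols 396-426
244 [181 173 152 134 120 111 127 155 173 175 165 153 152 151 152 154 155 154 156 157 159 158 160 157 156 157 156 156]
245 [185 171 140 110  93  89 114 151 173 176 167 160 159 160 162 162 161 161 155 152 151 151 149 150 151 151 152 151]
246 [195 184 164 147 128 113 138 169 183 186 183 180 181 180 181 181 179 177 168 159 146 142 143 144 149 155 158 157]
247 [202 198 191 185 170 148 165 189 198 200 199 199 199 198 197 198 196 193 188 175 150 134 134 140 158 174 179 180]
248 [199 199 203 203 188 164 178 199 205 203 205 207 205 205 204 205 205 202 200 188 158 129 127 140 170 191 198 199]
249 [198 200 206 205 189 166 182 202 202 197 204 208 205 202 206 208 204 199 202 194 165 131 123 140 173 195 205 206]
250 [198 204 207 203 183 166 189 204 201 194 202 207 204 199 205 208 201 195 200 196 169 132 123 138 169 192 204 208]
251 [201 204 207 201 180 169 193 205 203 198 203 208 205 201 205 207 200 192 200 198 170 134 123 138 163 187 203 208]
252 [197 199 201 197 183 175 193 204 203 203 206 208 206 204 206 207 202 197 201 196 170 138 127 141 166 185 203 207]
253
[... 2309 characters left out ...]
28 145 178 191 187 173 166 162]
202 [133 153 142 105  71  67  90 107 141 167 176 173 173 161 158]
203 [152 156 137  97  47  36  57  81  95  95 107 122 138 136 139]
204 [158 157 152 110  55  44  95 129 130 116 110 113 103 101 120]
205 [161 163 153 112  52  62 130 175 183 171 168 160 145 126 129]
206 [159 160 155 116  53  76 145 189 186 169 159 160 151 147 129]
207 [153 158 157 112  56 102 159 185 184 181 177 166 154 145 127]
208 [156 164 150 104  79 135 173 173 166 174 173 161 149 132 115]
209 [156 160 143  98  96 156 188 184 176 167 152 146 137 125 118]
0.072 [np.float64(-0.2138), np.float64(-0.2535), np.float64(-0.2491)]
0.0765 [np.float64(-0.2073), np.float64(-0.2467), np.float64(-0.2423)]
```

Request:
servo_tool(
  steps=[
    [[-0.4, 0, 0], 0],
    [[0, 0, 0], 0],
    [[0, 0, 0], 0],
    [[0, 0, 0], 0],
  ],
)

```text
clock: 15.35
ee_pos: [0.5347, -0.2937, 0.0638]
tcp_rot: [-0.002, 0.736, 0.677, 0.003]
wrist_force: [-1.1, 7.9, 7.2]
finger_gap: 0.0203
```

```bash
python3 - <<'E'
from h import *
np.set_printoptions(linewidth=200)
s=telemetry.read_state();p=np.array(s['ee_pos']);print(p,s['finger_gap'],s['wrist_force'],(p-[.5384,-.2534,0])[:2]@[.085,.9964])
b=np.mean([eyes.grab_frame('side').astype(float) for _ in range(4)],0)
for r_ in range(188,200):print(r_,b[r_,341:357].mean(-1).astype(int),(b[r_,341:357,0]-b[r_,341:357,1]).astype(int))
t=eyes.grab_frame('top');im=np.hstack([cv2.resize(b[170:220,320:370].astype(np.uint8),(400,400),interpolation=3),cv2.resize(t[225:275,390:440],(400,400),interpolation=3)]);cv2.imwrite('pics/f.png',im[...,::-1])
E
```

```text
[ 0.534658   -0.29373724  0.06383021] 0.020328408948154863 [-1.09228785  7.90409269  7.24021562] -0.0405100997765815
188 [ 54  61  61  59  68  88 122 168 189 188 183 175 165 155 147 110] [-5 -3 -4 -4 -3  0  0  1  1  3  1 -3 -1 -1  0  0]
189 [ 60  61  57  65  89 117 155 183 192 180 174 167 161 154 129  86] [-7 -5 -4 -2 -1  1  1  2  2  1 -3  0 -2 -2 -2 -2]
190 [ 61  60  58  75 107 136 174 191 190 182 179 169 161 149 110  71] [-3 -5 -2 -2 -1  0  0  2  3  0 -1 -2  0  0  0 -4]
191 [ 56  54  56  84 119 159 187 191 179 169 169 166 157 130  92  62] [-4 -4 -3 -1 -1  1  1  2  1 -2 -1 -3  0 -1 -1 -6]
192 [ 48  43  51  80 112 153 175 182 178 167 157 155 147 113  73  60] [-2 -3 -1 -3 -3 -2 -1  1  0 -4 -2 -1 -2 -1 -2 -5]
193 [ 45  41  43  52  69  89 103 123 146 144 143 151 136  98  67  64] [-5  0 10 27 23  5 -3 -4 -6 -6 -5 -2 -1  0 -5 -6]
194 [ 47  42  45  48  45  50  60  76  91  89 107 126 110  76  63  68] [ -4   2  52 104 123  90  64  40  24  15  12  10   4  -3  -7  -8]
195 [66 45 48 65 63 64 74 92 88 74 74 84 78 63 63 77] [ -3  15  81 117 133 131 119 104  93  86  80  62  31   2  -5  -7]
196 [ 97  50  73 108 110 108 108 108  93  74  65  64  63  61  69  82] [-3 12 42 47 46 60 71 80 84 88 90 66 24 -6 -8 -8]
197 [104  69 121 165 167 155 148 133 117 100  85  76  74  71  76  88] [-2  8 11  5  2  7 14 20 23 26 32 19  0 -8 -9 -9]
198 [ 87  89 157 192 191 177 171 162 151 142 121 109 105  95  90  90] [-1  3  1  2  0 -2 -1 -2 -3  0  2  0 -4 -6 -8 -8]
199 [ 88 119 172 194 192 178 167 153 150 141 128 129 130 112  95  87] [-2  1  2  1  0 -1 -4 -3 -2 -2 -3 -4 -5 -5 -8 -9]
```

View pics/f.png

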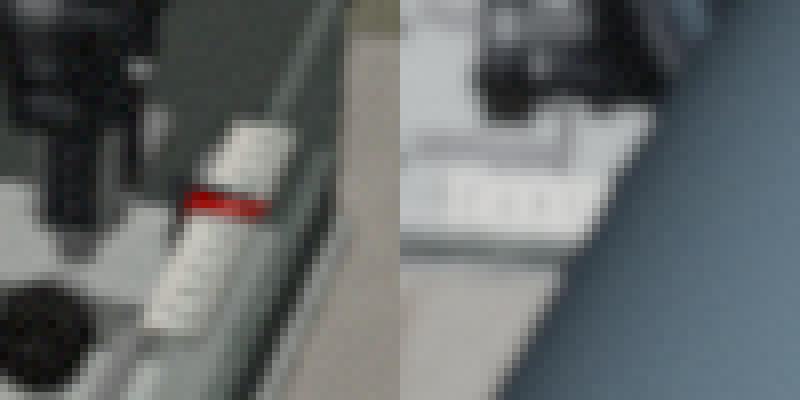

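Pointer travel is 40.5 mm against a measured clip position of about 41.5 mm. The side view's pointer-to-clip offset also matches an aligned pointer to about 1 mm. I'll hold for over a second, then hand in.

Request:
servo_tool(
  steps=[
    [[0, 0, 0], 0],
    [[0, 0, 0], 0],
    [[0, 0, 0], 0],
    [[0, 0, 0], 0],
    [[0, 0, 0], 0],
  ],
)

```text
clock: 16.1
ee_pos: [0.5347, -0.2937, 0.0638]
tcp_rot: [-0.002, 0.736, 0.677, 0.003]
wrist_force: [-0.1, 7.3, 6.9]
finger_gap: 0.0207
```

Request:
servo_tool(
  steps=[
    [[0, 0, 0], 0],
    [[0, 0, 0], 0],
    [[0, 0, 0], 0],
    [[0, 0, 0], 0],
    [[0, 0, 0], 0],
  ],
)

```text
clock: 16.6
ee_pos: [0.5347, -0.2937, 0.0638]
tcp_rot: [-0.002, 0.736, 0.677, 0.003]
wrist_force: [0.1, 7.6, 8.0]
finger_gap: 0.0204
```

Request:
servo_tool(
  steps=[
    [[0, 0, 0], 0],
    [[0, 0, 0], 0],
    [[0, 0, 0], 0],
    [[0, 0, 0], 0],
    [[0, 0, 0], 0],
  ],
)

```text
clock: 17.1
ee_pos: [0.5347, -0.2937, 0.0638]
tcp_rot: [-0.002, 0.736, 0.677, 0.003]
wrist_force: [-0.8, 7.5, 7.9]
finger_gap: 0.0203
```

```bash
python3 - <<'E'
from h import *
s=telemetry.read_state();print(s['clock'],s['ee_pos'],s['finger_gap'],s['wrist_force'])
r.close_job()
E
```

```text
17.1 [ 0.53467266 -0.2937377   0.06384337] 0.020327294638074075 [-0.82577914  7.49017058  7.93120428]
the job is handed in; nothing more can be done
```

I swung the latch aside, opened the lid past upright, drew the plug back to the red clip and handed the job in at 17.1 s while still holding it. No verdict was reported.

**Last checks**
- **Plug:** it was drawn about 40.5 mm by the arm's own reading, against a clip position measured at 41.5–42 mm from above. The hold was steady, with about 7.5 N of spring pull.
- **Pointer over the clip:** the side view agreed to about 1–2 mm once I allowed for the pointer standing above the rail. The arm hid the clip from the top camera at the end, so that view could not confirm it.
- **Latch, lid and bottle:** the latch was at about 1.2 rad and the lid just past upright in the pictures taken after each was moved. The bottle still lay in its saddles before the final pull. I did not measure these three again at the very end.

**What went wrong on the way**
- The latch push briefly reached about 48 N sideways at the wrist, when the knob jammed against the fingers.
- The first grasp of the plug grip was too high, so I opened and took it again lower down.

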